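# Set out the staining things in their holders by the microscope

## Robot

A 6-joint arm with a two-finger parallel gripper is mounted at the origin on a cart in front of the work surface, level with it; the furniture and walls round the work are solid. World frame = base frame: x ahead of the robot, y to its left, z up, the work surface at z = 0. Lengths are in m, angles in rad, forces in N, time in s.
With the tool pointing down it reaches from about 0.35 to 0.975 m from the base axis. Payload 4.9 kg.
Tool frame: the origin (TCP) lies on the front face of the gripper's body, between the roots of the fingers; the fingertips stand 73 mm ahead of it and the grasp point (between the pads) lies 54 mm ahead of it; z points along the fingers, y is the line along which they close (so a half turn about z gives the same grasp; the last joint's range is limited). The gripper opens to 85 mm and grips with 20 to 120 N. Pads are 22 mm wide; open, the fingers measure 114 mm over their backs; the gripper's body (76 mm by 85 mm) begins 54 mm behind the grasp point. The pads swing forward as they close: fully open they stand 13 mm farther back than shut.
Start: joints at [1.053, 0.053, 1.613, -0, 1.476, -0.119], TCP at [0.243, 0.576, 0.304] pointing down, gripper open.
Joint ranges: [-3.01, 3.01], [-1.01, 2.22], [0.06, 2.58], [-1.02, 4.17], [0.09, 2.62], [-3.14, 3.14]. Speed limits (rad/s): [2.57, 2.57, 3.14, 3.14, 3.14, 3.14].

## Interface

Orientations are given as a rotation vector (axis times angle).
In Python, from station import status, imaging, order gives the robot as it stands.
- The arm moves only by the tool arm_command, never from a script. Its argument "increments" is a list of rows, each an object with "slide": the shift along the tool's x, y, z in m, a list of three; "spin": the turn about the tool's z in degrees; "gripper": the opening, from -1 (shut) to 1 (fully open). In form: [{"slide": [x, y, z], "spin": spin, "gripper": gripper}, ...]. A call has 1 to 8 rows; each row is the pose to reach, as a shift and turn from the pose commanded when the call began, along the tool's axes at that moment; what a row does not reach only later rows make up. A row lasts 1/12 s, in which the tool goes at most 41.7 mm and 7.16 degrees, less where a joint would pass 70% of its speed; a pose out of reach is approached as far as the arm can. A call with a gripper value outside its range is refused whole. The fingers move at their own pace and stop on an object; "newtons" is the grip in N (left out, the last holds). Time passes only in rows, so rows that repeat a pose let the fingers close. It gives the time, the measured TCP pose, the force, the opening and the grip force at its end, in the units of the state.
- status.get_obs(): the state, without advancing time (a new reading comes with each control period).
- imaging.get_image(name): name is "scene" or "top"; returns a dict with "frame" (400x640x3 uint8, red, green, blue), "vfov" (degrees; the focal length in pixels is half the picture's height over the tangent of half this angle, whatever the lens; pixels are square), "cx", "cy" (the principal point, pixels), "k1" (the pictures are not rectified: a ray, as slopes to the right and down, at radius r is drawn at 1 + k1 r^2 times it, then the intrinsics apply), "view" (4x4, takes a point from world to camera coordinates). Camera axes: x right, y up, looking along -z (the intrinsics and any distortion apply to the point x, -y, -z); pixel columns grow to the right and rows downward; lengths in m; the calibration is good to about 2 mm. A picture is of the moment at which its call begins. There is no depth.
- order.finish_job(): hands the job in; it is judged then, once.
The state is a dict: "t": time; "q": joint angles; "dq": joint speeds; "effort": joint torques, N m; "tool_pos": TCP position; "tool_rot": TCP orientation; "contact_force": force on the tool from outside, world axes, zero at the start; "wrist_torque": the same for the moment, N m; "opening": finger opening in m; "grip_force": force on a finger pad.
Only numpy, scipy, OpenCV 4.12 (cv2) and the standard library are available. Lean on these libraries where they do the work, as an engineer would, in place of code of your own. Each camera call takes 0.05 s, during which the arm holds its last target. There are 200 camera calls.

## Task

Get the microscope bench ready for staining: put the purple stain jar, the red-lidded jar, the brown dropper bottle and the blue carton of cover glasses each into the holder of its own colour to the left of the microscope. Each must stand upright (the carton lie flat) on the floor of its holder, set down and not dropped; leave the amber pill bottle and the white dropper bottle where they stand.

Things in the scene. Friction and masses are not known exactly. Their poses are not given: they have to be found in the camera images.
- stain_jar: purple staining jar: clear jar with purple contents, 44 mm across, and a fixed cream-white lid 48 mm across from 52 to 64 mm height; 64 mm tall, about 110 g. Belongs in the purple holder. Grasp it by the lid, 48 mm wide. Loose, upright at the start left of the microscope, in front or left of the holders; the four things swap places. Origin: centre of its underside; z up.
- red_jar: small cream jar 38 mm across with a fixed wine-red lid 40 mm across from 36 to 51 mm height; 51 mm tall, about 50 g. Belongs in the red holder. Grasp it by the lid, 40 mm wide. Loose, upright at the start left of the microscope, in front or left of the holders; the four things swap places. Origin: centre of its underside; z up.
- oil_bottle: small brown dropper bottle of immersion oil: brown body 26 mm across up to 42 mm height, then a pale dropper cap 16 mm across up to 75 mm; about 30 g. Belongs in the brown holder. Grasp it by the body, 26 mm wide, below 42 mm. Loose, upright at the start left of the microscope, in front or left of the holders; the four things swap places. Origin: centre of its underside; z up.
- blue_carton: small closed blue carton of cover glasses, lying flat: 76 mm (its own x) by 31 mm (its own y) by 22 mm tall, about 30 g. Belongs in the blue tray. Grasp it across the 31 mm. Its yaw varies by up to 0.3 rad about 0 (long side along world x). Loose, upright at the start left of the microscope, in front or left of the holders; the four things swap places. Origin: centre of its underside; z up.
- purple_holder: low round purple holder, fixed to the worktop: a dish with a darker purple wall and a lighter purple pad inside. Recess 64 mm across, walls 4 mm thick, outside 72 mm across (2 mm more at the foot), rim 10 mm above the worktop, inside floor 5 mm above it. Origin: centre of its underside, on the worktop; z up. It stands left of the microscope; the four holders swap places.
- red_holder: low round red holder, fixed to the worktop: a dish with a darker red wall and a lighter red pad inside. Recess 56 mm across, walls 4 mm thick, outside 64 mm across (2 mm more at the foot), rim 10 mm above the worktop, inside floor 5 mm above it. Origin: centre of its underside, on the worktop; z up. It stands left of the microscope; the four holders swap places.
- brown_holder: low round brown holder, fixed to the worktop: a dish with a darker brown wall and a lighter brown pad inside. Recess 44 mm across, walls 4 mm thick, outside 52 mm across (2 mm more at the foot), rim 10 mm above the worktop, inside floor 5 mm above it. Origin: centre of its underside, on the worktop; z up. It stands left of the microscope; the four holders swap places.
- blue_tray: low rectangular blue tray, fixed to the worktop. Recess 92 mm (its own x) by 47 mm (its own y), walls 4 mm thick, outside 100 by 55 mm, rim 10 mm above the worktop, inside floor 5 mm above it. Origin: centre of its underside, on the worktop; z up. Its yaw varies by up to 0.3 rad about 0 (long side along world x). It stands left of the microscope; the four holders swap places.
- pill_bottle: bystander to leave alone: amber pill bottle with a white cap, 42 mm across, 68 mm tall, loose, standing at the left of the work. Origin: centre of its underside.
- white_dropper: bystander to leave alone: small all-white dropper bottle, 21 mm across, 62 mm tall, loose, standing left of the holders. Origin: centre of its underside.
Things that resemble listed ones, but are neither listed nor needed, are in the scene too. What is shaped like the oil_bottle but yellow is not meant.

How it is judged:
At the end, for the whole second after the job is handed in: Each of the four is in the holder of its colour, centre within 15 mm of the holder's, underside within 3 mm of its inside floor, within 0.08 rad of upright, released and at rest; the pill bottle and the white dropper bottle are upright (0.1 rad) within 30 mm of their start (horizontal distance between stain_jar and purple_holder below 0.015 m and z of stain_jar in the frame of purple_holder between 0.002 and 0.008 m and angle between each of stain_jar, red_jar, oil_bottle, blue_carton's own z axis and vertical below 0.08 rad and linear speed of each of stain_jar, red_jar, oil_bottle, blue_carton below 0.02 m/s and contact force between each of stain_jar, red_jar, oil_bottle, blue_carton and the fingers below 0.05 N and horizontal distance between red_jar and red_holder below 0.015 m and z of red_jar in the frame of red_holder between 0.002 and 0.008 m and horizontal distance between oil_bottle and brown_holder below 0.015 m and z of oil_bottle in the frame of brown_holder between 0.002 and 0.008 m and horizontal distance between blue_carton and blue_tray below 0.015 m and z of blue_carton in the frame of blue_tray between 0.002 and 0.008 m and distance of each of pill_bottle, white_dropper from where it was at the start of the episode below 0.03 m and angle between each of pill_bottle, white_dropper's own z axis and vertical below 0.1 rad); the robot touches nothing.
It fails at once if one of the four things is dropped or thrown (faster than 0.7 m/s with no finger on it) ((linear speed of stain_jar above 0.7 m/s and contact force between stain_jar and the fingers below 0.02 N) or (linear speed of red_jar above 0.7 m/s and contact force between red_jar and the fingers below 0.02 N) or (linear speed of oil_bottle above 0.7 m/s and contact force between oil_bottle and the fingers below 0.02 N) or (linear speed of blue_carton above 0.7 m/s and contact force between blue_carton and the fingers below 0.02 N)).
It fails at once if one of the four things is tipped over (beyond about 45 degrees) (angle between any of stain_jar, red_jar, oil_bottle, blue_carton's own z axis and vertical above 0.8 rad).
It fails at once if the pill bottle is pushed away (over 30 mm) or knocked over (distance of pill_bottle from where it was at the start of the episode above 0.03 m or angle between pill_bottle's own z axis and vertical above 0.5 rad).
It fails at once if the white dropper is pushed away (over 30 mm) or knocked over (distance of white_dropper from where it was at the start of the episode above 0.03 m or angle between white_dropper's own z axis and vertical above 0.5 rad).
It also fails if it takes over 96 s, if anything falls off the work surface, if the arm or the gripper's body presses on something with over 40 N, if the wrist force passes 120 N, or if a joint passes its speed limit or range.

## Working session

There is one attempt and no reset: what is moved stays moved. The work goes in short steps, Python scripts to look and compute and a tool call to move; the robot and the scene stay as the last step left them, time stands still between calls to the robot, and variables do not carry over. Pictures are saved under pics/ and viewed, at most 14 in all, crops included, and the job is handed in when it is done.

Besides the shell and the picture viewer there is one more tool, called after "Emit:" as name(argument=value, ...), one argument or row to a line, values as JSON. arm_command: Moves the arm, as the interface text tells. Its arguments: {"type":"object","properties":{"increments":{"type":"array","items":{"type":"object","properties":{"slide":{"type":"array","items":{"type":"number"}},"spin":{"type":"number"},"gripper":{"type":"number"}}}},"newtons":{"type":"number"}},"required":["increments"]}

```bash
mkdir -p pics; ls; cat > h.py <<'E'
import numpy as np, cv2
from station import status, imaging, order
def cap(n):
    im=imaging.get_image(n); f=200/np.tan(np.radians(im['vfov']/2))
    return im,f
def ray(im,u,v):
    f=200/np.tan(np.radians(im['vfov']/2))
    K=np.array([[f,0,im['cx']],[0,f,im['cy']],[0,0,1.]])
    p=cv2.undistortPoints(np.array([[[u,v]]],float),K,np.array([im['k1'],0,0,0.]))[0,0]
    V=np.array(im['view']);R=V[:3,:3];o=-R.T@V[:3,3]
    return o,R.T@np.array([p[0],-p[1],-1.])
def onz(im,u,v,z):
    o,d=ray(im,u,v); return o+d*(z-o[2])/d[2]
def proj(im,P):
    f=200/np.tan(np.radians(im['vfov']/2));V=np.array(im['view'])
    c=V[:3,:3]@np.array(P)+V[:3,3];x,y=c[0]/-c[2],-c[1]/-c[2];s=1+im['k1']*(x*x+y*y)
    return im['cx']+f*x*s,im['cy']+f*y*s
def save(n,a): cv2.imwrite('pics/'+n,a[:,:,::-1])
E
python3 - <<'E'
from h import *
for n in('top','scene'):
    im,f=cap(n);save(n+'0.png',im['frame']);print(n,f,im['cx'],im['cy'],im['k1'],np.round(im['view'],3).tolist())
    np.save(n+'0.npy',im,allow_pickle=True)
print(status.get_obs())
E
```

```text
pics
top 456.20434811794235 315.1642032857113 201.06221978401956 -0.11331320360156853 [[-0.004, -1.0, 0.004, 0.372], [0.971, -0.002, 0.241, -0.529], [-0.241, 0.005, 0.971, -0.756], [0.0, 0.0, 0.0, 1.0]]
scene 472.386176062266 318.5746384395098 192.49693087145948 -0.01064800224305221 [[-0.631, -0.776, 0.009, 0.625], [0.402, -0.317, 0.859, -0.12], [-0.663, 0.546, 0.512, -0.731], [0.0, 0.0, 0.0, 1.0]]
{'t': 0.1, 'q': array([ 1.05299067e+00,  5.32979287e-02,  1.61417747e+00, -5.29853864e-06,
        1.47601137e+00, -1.18987898e-01]), 'dq': array([-0.00102024, -0.0018346 , -0.00270274, -0.00193224, -0.00017594,
       -0.00066943]), 'effort': array([-4.81870538e-04, -3.94903421e+01, -3.71363819e+01, -1.48870172e-04,
        3.92029207e-03,  5.68345456e-06]), 'tool_pos': array([0.24248046, 0.57556883, 0.30276903]), 'tool_rot': array([-6.22200468e-01, -3.07876099e+00,  2.82779036e-03]), 'contact_force': array([ 0.14003468,  0.03058242, -0.03235642]), 'wrist_torque': array([ 0.00281029, -0.01313201,  0.06297494]), 'grip_force': 0.0, 'opening': 0.08541861938660045}
```

View pics/top0.png

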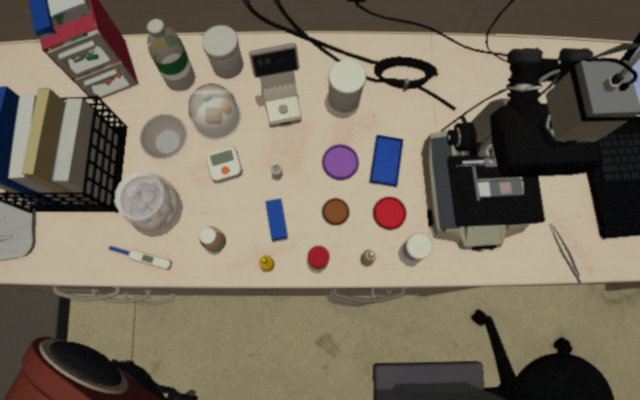

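View pics/scene0.png

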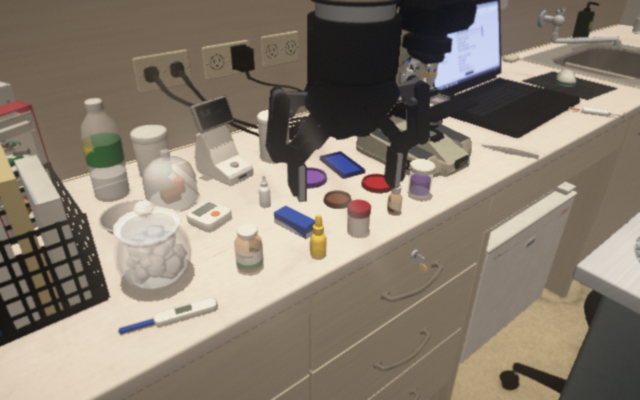

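Candidates in the top view are listed here.
- **Brown bottle:** (368,257). The yellow look-alike is at (266,263), the white dropper at (277,171) and the amber pill bottle at (211,238).
- **Stain jar:** white lid at (418,247). The other white lids are the canister at (346,80) and the pill cap at (211,238).
- **Red jar:** (318,258), against the red holder at (390,213).
- **Carton:** (277,220), against the blue tray at (387,160).

Next is a close crop and the measurements.

```bash
cat > m.py <<'E'
from h import *
def blobs(im,roi,lo,hi,mn=30):
    hsv=cv2.cvtColor(im['frame'],cv2.COLOR_RGB2HSV)
    m=cv2.inRange(hsv,np.array(lo),np.array(hi)); M=np.zeros_like(m);x0,y0,x1,y1=roi;M[y0:y1,x0:x1]=m[y0:y1,x0:x1]
    c=[k for k in cv2.findContours(M,cv2.RETR_EXTERNAL,cv2.CHAIN_APPROX_NONE)[0] if cv2.contourArea(k)>mn]
    return sorted(c,key=cv2.contourArea)[::-1]
def world(im,c,z):  # contour -> metric points
    return np.array([onz(im,*p[0],z)[:2] for p in cv2.convexHull(c)]).astype(np.float32)
E
python3 - <<'E'
from m import *
im=np.load('top0.npy',allow_pickle=True).item();fr=im['frame']
c=fr[130:290,190:450];save('crop0.png',cv2.resize(c,None,fx=3,fy=3,interpolation=cv2.INTER_CUBIC))
def show(n,c,z):
    w=world(im,c,z);(x,r)=cv2.minEnclosingCircle(w);rc=cv2.minAreaRect(w)
    print(n,'circ',np.round(x,4),round(r*2,4),'rect',np.round(rc[0],4),np.round(rc[1],4),round(rc[2],1),'area',cv2.contourArea(c))
for n,roi,lo,hi,z in [('purple_h',(315,135,365,190),(120,60,30),(165,255,255),.010),
 ('brown_h',(318,192,356,230),(0,80,20),(20,255,190),.010),
 ('red_h',(368,190,410,235),(165,120,40),(180,255,255),.010),
 ('red_h2',(368,190,410,235),(0,150,40),(8,255,255),.010),
 ('tray',(365,130,408,190),(100,100,20),(130,255,255),.010),
 ('carton',(260,193,295,245),(100,100,20),(130,255,255),.022),
 ('redlid',(300,240,335,275),(165,120,40),(180,255,255),.051),
 ('redlid2',(300,240,335,275),(0,150,40),(8,255,255),.051),
 ('oil',(355,240,380,275),(0,60,20),(20,255,170),.042)]:
    for k in blobs(im,roi,lo,hi)[:2]: show(n,k,z)
hsv=cv2.cvtColor(fr,cv2.COLOR_RGB2HSV)
for p in [(418,244),(418,258),(405,262),(368,250),(368,257),(368,263),(363,257),(211,238),(277,171)]: print(p,hsv[p[1],p[0]])
E
```

```text
purple_h circ [0.6234 0.321 ] 0.0709 rect [0.6236 0.3211] [0.067  0.0685] 89.5 area 900.0
brown_h circ [0.5236 0.3318] 0.0517 rect [0.5234 0.3322] [0.0495 0.0502] 26.6 area 512.5
red_h circ [0.5202 0.2285] 0.0592 rect [0.5201 0.2284] [0.0568 0.0575] 43.4 area 679.0
tray circ [0.6261 0.2303] 0.1069 rect [0.6262 0.23  ] [0.0509 0.0977] 79.7 area 1131.0
carton circ [0.5061 0.444 ] 0.0775 rect [0.5058 0.4439] [0.0746 0.0278] 10.0 area 525.0
redlid circ [0.4308 0.3658] 0.0374 rect [0.4308 0.3658] [0.032  0.0356] 89.8 area 295.0
oil circ [0.4301 0.2768] 0.0284 rect [0.4291 0.2776] [0.0254 0.0253] 48.4 area 95.0
(418, 244) [ 33  31 191]
(418, 258) [ 22  40 146]
(405, 262) [ 17  57 129]
(368, 250) [ 17  64 135]
(368, 257) [ 17  49 134]
(368, 263) [ 14 101  96]
(363, 257) [ 14 109 103]
(211, 238) [ 32  24 191]
(277, 171) [ 16  37 151]
```

View pics/crop0.png

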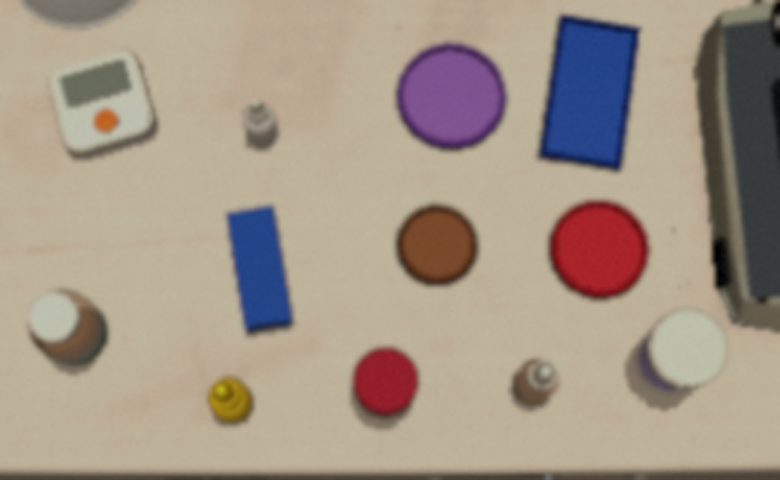

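```bash
python3 - <<'E'
from m import *
from scipy.spatial.transform import Rotation as R
im=np.load('top0.npy',allow_pickle=True).item()
k=blobs(im,(400,228,440,270),(20,0,165),(60,60,255))[0]
w=world(im,k,.064);x,r=cv2.minEnclosingCircle(w);print('stain lid',np.round(x,4),2*r,cv2.minAreaRect(w))
print('oil cap',onz(im,370.7,254,.075)[:2],'pill',onz(im,190+55/3,130+316/3,.068)[:2],'wd',onz(im,190+258/3,130+108/3,.062)[:2],'yellow',onz(im,266,264,.04)[:2])
for n,roi,z in [('tray',(365,130,408,190),.01),('carton',(260,193,295,245),.022)]:
    w=world(im,blobs(im,roi,(100,100,20),(130,255,255))[0],z);b=cv2.boxPoints(cv2.minAreaRect(w));e=sorted([(np.linalg.norm(b[i]-b[i-1]),i) for i in range(4)])[-1][1];d=b[e]-b[e-1];d*=np.sign(d[0]);print(n,'yaw',np.degrees(np.arctan2(d[1],d[0])))
sc=np.load('scene0.npy',allow_pickle=True).item()
for n,p in dict(stain=(.44,.18,.064),red=(.4308,.3658,.051),oil=(.43,.277,.042),carton=(.506,.444,.022),pur=(.6234,.321,.01)).items(): print(n,np.round(proj(sc,p)))
print('microscope left',onz(im,428,200,0.03),onz(im,475,245,.03))
o=status.get_obs();print(R.from_rotvec(o['tool_rot']).as_matrix().round(3))
E
cat >> h.py <<'E'
from scipy.spatial.transform import Rotation as Ro
def go(x,y,z,closing_deg=None):
    "slide/spin from present pose to TCP target; closing_deg = world direction of closing line"
    o=status.get_obs();M=Ro.from_rotvec(o['tool_rot']).as_matrix()
    s=M.T@(np.array([x,y,z])-o['tool_pos'])
    cur=np.degrees(np.arctan2(M[1,1],M[0,1])); sp=None
    if closing_deg is not None: sp=-((closing_deg-cur+90)%180-90)   # tool z points down
    print('slide',s.round(4),'spin',sp,'q6',o['q'][5].round(2),'close dir',round(cur,1),'tilt',np.degrees(np.arccos(-M[2,2])).round(2),'tcp',o['tool_pos'].round(4),'F',o['contact_force'].round(1),'open',round(o['opening'],4),'t',o['t'])
E
python3 -c "
from h import *
go(.44,.18,.2,90)"
```

```text
stain lid [0.4396 0.1742] 0.07809456437826157 ((0.4378668963909149, 0.17604950070381165), (0.07630540430545807, 0.04401746392250061), 43.512393951416016)
oil cap [0.43252778 0.2748467 ] pill [0.46694693 0.55942716] wd [0.5969559  0.44229491] yellow [0.41955724 0.45908493]
tray yaw -10.2606
carton yaw 9.964638
stain [429. 164.]
red [360. 204.]
oil [396. 192.]
carton [296. 215.]
pur [310. 174.]
microscope left [0.53980309 0.15697256 0.03      ] [0.45325303 0.0731042  0.03      ]
[[-0.922  0.388 -0.001]
 [ 0.388  0.922 -0.002]
 [ 0.    -0.002 -1.   ]]
slide [-0.3357 -0.2876  0.1032] spin -22.850533712876924 q6 -0.12 close dir 67.1 tilt 0.11 tcp [0.2425 0.5756 0.3028] F [ 0.1  0.  -0. ] open 0.0854 t 0.1
```

```bash
python3 - <<'E'
from m import *
im=np.load('top0.npy',allow_pickle=True).item();sc=np.load('scene0.npy',allow_pickle=True).item()
P=onz(im,419-.3,246.3-.3,.064);print(P,proj(sc,P))
f=im['frame'][215:285,385:455];g=sc['frame'][145:215,380:450]
save('crop1.png',cv2.resize(np.hstack([f,g]),None,fx=5.5,fy=5.5,interpolation=cv2.INTER_CUBIC))
go(.44,.18,.25,45)
E
```

```text
[0.44748456 0.187685   0.064     ] (np.float64(422.9565711303528), np.float64(163.48878237163677))
slide [-0.3356 -0.2877  0.0532] spin 22.149466287123076 q6 -0.12 close dir 67.1 tilt 0.11 tcp [0.2425 0.5756 0.3028] F [ 0.1  0.  -0. ] open 0.0854 t 0.1
```

View pics/crop1.png

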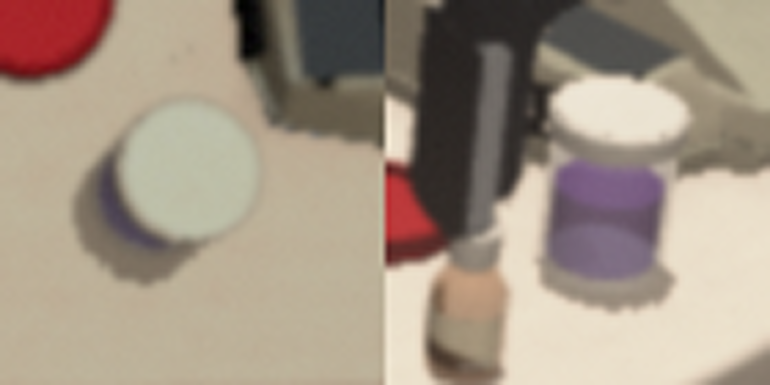

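The crop confirms the stain jar: cream lid over purple contents, lid centre at top (419,246) and scene (423,164). Both agree on (0.448, 0.188).

```bash
python3 -c "
from h import *
go(.448,.1875,.24,45)"
```

```text
slide [-0.3401 -0.2777  0.0632] spin 22.149466287123076 q6 -0.12 close dir 67.1 tilt 0.11 tcp [0.2425 0.5756 0.3028] F [ 0.1  0.  -0. ] open 0.0854 t 0.1
```

Emit:
arm_command(
  increments=[
    {"slide": [-0.03,-0.025,0.006],"spin": 3,"gripper": 1},
    {"slide": [-0.06,-0.05,0.012],"spin": 6,"gripper": 1},
    {"slide": [-0.09,-0.075,0.018],"spin": 9,"gripper": 1},
    {"slide": [-0.12,-0.1,0.024],"spin": 12,"gripper": 1},
    {"slide": [-0.15,-0.124,0.03],"spin": 15,"gripper": 1},
    {"slide": [-0.18,-0.148,0.036],"spin": 18,"gripper": 1},
    {"slide": [-0.21,-0.172,0.042],"spin": 20,"gripper": 1},
    {"slide": [-0.24,-0.196,0.048],"spin": 22.1,"gripper": 1},
  ],
)

```text
t: 0.77
tool_pos: [0.3879, 0.3003, 0.2552]
tool_rot: [-1.203, -2.902, 0.0]
contact_force: [0.8, -0.3, 0.1]
opening: 0.0853
grip_force: 0.0
```

```bash
python3 -c "
from h import *
go(.448,.1875,.18,45)"
```

```text
slide [-0.1223 -0.0372  0.0752] spin -0.03171243216256414 q6 -0.28 close dir 45.0 tilt 0.02 tcp [0.3879 0.3003 0.2552] F [ 0.8 -0.3  0.1] open 0.0853 t 0.7667
```

Emit:
arm_command(
  increments=[
    {"slide": [-0.03,-0.009,0.01],"spin": 0,"gripper": 1},
    {"slide": [-0.06,-0.018,0.03],"spin": 0,"gripper": 1},
    {"slide": [-0.09,-0.027,0.05],"spin": 0,"gripper": 1},
    {"slide": [-0.11,-0.034,0.065],"spin": 0,"gripper": 1},
    {"slide": [-0.1223,-0.0372,0.075],"spin": 0,"gripper": 1},
    {"slide": [-0.1223,-0.0372,0.075],"spin": 0,"gripper": 1},
  ],
)

```text
t: 1.27
tool_pos: [0.4472, 0.187, 0.1777]
tool_rot: [-1.204, -2.897, 0.006]
contact_force: [-0.5, 0.4, -0.2]
opening: 0.0858
grip_force: 0.0
```

```bash
python3 -c "
from h import *
go(.448,.1875,.112,45)
im,f=cap('scene');sc=im['frame'];save('s1.png',sc)"
```

```text
slide [-0.0004  0.0013  0.0657] spin -0.1473165087346331 q6 -0.54 close dir 44.9 tilt 0.33 tcp [0.4472 0.187  0.1777] F [-0.5  0.4 -0.2] open 0.0858 t 1.2667
```

View pics/s1.png

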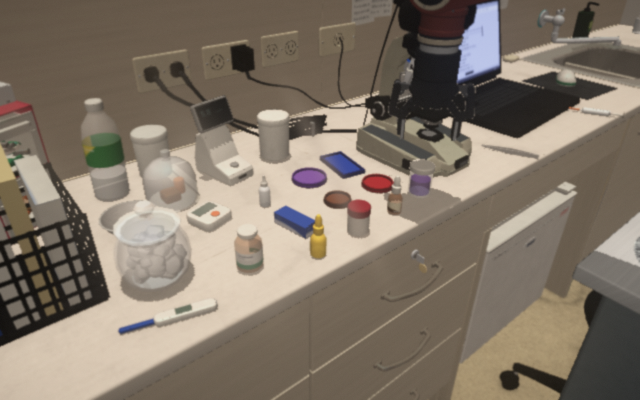

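The gripper stands over the stain jar (lid hidden behind the fingers at about (423,165)), clear of the microscope. Descend and grip.

Emit:
arm_command(
  increments=[
    {"slide": [0,0.001,0.02],"gripper": 1,"spin": 0},
    {"slide": [0,0.001,0.045],"gripper": 1,"spin": 0},
    {"slide": [0,0.001,0.066],"gripper": 1,"spin": 0},
    {"slide": [0,0.001,0.066],"gripper": 0,"spin": 0},
    {"slide": [0,0.001,0.066],"gripper": -0.5,"spin": 0},
    {"slide": [0,0.001,0.066],"gripper": -0.5,"spin": 0},
    {"slide": [0,0.001,0.066],"gripper": -0.5,"spin": 0},
    {"slide": [0,0.001,0.066],"gripper": -0.5,"spin": 0},
  ],
  newtons=40,
)

```text
t: 1.98
tool_pos: [0.45, 0.1907, 0.1171]
tool_rot: [1.199, 2.9, 0.004]
contact_force: [-0.9, 0.3, 4.2]
opening: 0.0463
grip_force: 41.1
```

Emit:
arm_command(
  increments=[
    {"slide": [0,0,0],"gripper": -0.5,"spin": 0},
    {"slide": [0,0,0],"gripper": -0.5,"spin": 0},
  ],
)

```text
t: 2.15
tool_pos: [0.4501, 0.1906, 0.1171]
tool_rot: [1.2, 2.9, 0.004]
contact_force: [-0.7, 0.7, 6.7]
opening: 0.0462
grip_force: 41.4
```

```bash
python3 -c "
from h import *
go(.448,.1875,.112,45)
im,f=cap('scene');sc=im['frame'];save('s2.png',cv2.resize(sc[80:240,320:520],None,fx=4,fy=4,interpolation=2))"
```

```text
slide [-0.0007 -0.0037  0.0051] spin 0.04755420075680661 q6 -0.54 close dir 45.0 tilt 0.23 tcp [0.4501 0.1906 0.1171] F [-0.7  0.7  6.7] open 0.0462 t 2.15
```

View pics/s2.png

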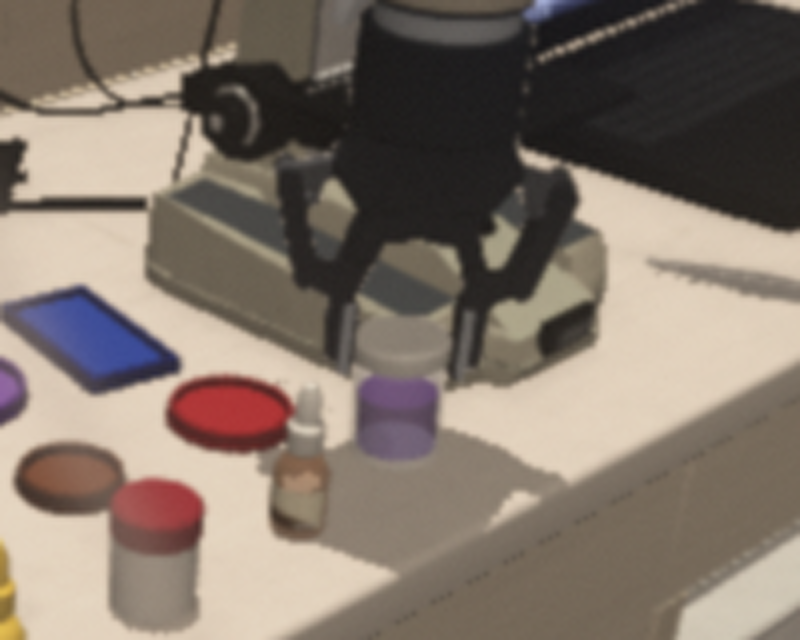

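The lid is between both pads, at crop (400,345), with the jar upright. Lift.

Emit:
arm_command(
  increments=[
    {"slide": [0,0,-0.01],"gripper": -0.5,"spin": 0},
    {"slide": [0,0,-0.03],"gripper": -0.5,"spin": 0},
    {"slide": [0,0,-0.06],"gripper": -0.5,"spin": 0},
    {"slide": [0,0,-0.09],"gripper": -0.5,"spin": 0},
    {"slide": [0,0,-0.11],"gripper": -0.5,"spin": 0},
    {"slide": [0,0,-0.11],"gripper": -0.5,"spin": 0},
  ],
)

```text
t: 2.7
tool_pos: [0.4511, 0.1907, 0.2311]
tool_rot: [1.198, 2.895, 0.009]
contact_force: [1.0, -0.2, -1.0]
opening: 0.0462
grip_force: 41.4
```

```bash
python3 -c "
from h import *
go(.6234,.321,.20,45)"
```

```text
slide [-0.0297  0.2137  0.0331] spin 0.05164752486396651 q6 -0.54 close dir 45.1 tilt 0.59 tcp [0.4511 0.1907 0.2311] F [ 1.  -0.2 -1. ] open 0.0462 t 2.7
```

Emit:
arm_command(
  increments=[
    {"slide": [-0.004,0.03,0.0],"spin": 0,"gripper": -0.5},
    {"slide": [-0.008,0.06,0.0],"spin": 0,"gripper": -0.5},
    {"slide": [-0.012,0.09,0.0],"spin": 0,"gripper": -0.5},
    {"slide": [-0.017,0.12,0.01],"spin": 0,"gripper": -0.5},
    {"slide": [-0.021,0.15,0.02],"spin": 0,"gripper": -0.5},
    {"slide": [-0.025,0.18,0.03],"spin": 0,"gripper": -0.5},
    {"slide": [-0.028,0.205,0.033],"spin": 0,"gripper": -0.5},
    {"slide": [-0.0297,0.2137,0.033],"spin": 0,"gripper": -0.5},
  ],
)

```text
t: 3.37
tool_pos: [0.6212, 0.3214, 0.1884]
tool_rot: [-1.199, -2.901, 0.004]
contact_force: [-0.7, 0.4, -1.4]
opening: 0.0464
grip_force: 41.6
```

Emit:
arm_command(
  increments=[
    {"slide": [0,0,0],"spin": 0,"gripper": -0.5},
    {"slide": [0,0,0],"spin": 0,"gripper": -0.5},
  ],
)

```text
t: 3.53
tool_pos: [0.6201, 0.3199, 0.1912]
tool_rot: [-1.2, -2.902, 0.002]
contact_force: [0.2, -0.2, -1.2]
opening: 0.0464
grip_force: 41.6
```

```bash
python3 -c "
from h import *
go(.6234,.321,.125,45)"
```

```text
slide [-0.0016  0.0032  0.0662] spin 0.057059358105760793 q6 -0.42 close dir 45.1 tilt 0.12 tcp [0.6201 0.3199 0.1912] F [ 0.2 -0.2 -1.2] open 0.0464 t 3.5333
```

Emit:
arm_command(
  increments=[
    {"slide": [-0.0016,0.0032,0.015],"spin": 0,"gripper": -0.5},
    {"slide": [-0.0016,0.0032,0.03],"spin": 0,"gripper": -0.5},
    {"slide": [-0.0016,0.0032,0.045],"spin": 0,"gripper": -0.5},
    {"slide": [-0.0016,0.0032,0.055],"spin": 0,"gripper": -0.5},
    {"slide": [-0.0016,0.0032,0.06],"spin": 0,"gripper": -0.5},
    {"slide": [-0.0016,0.0032,0.063],"spin": 0,"gripper": -0.5},
    {"slide": [-0.0016,0.0032,0.063],"spin": 0,"gripper": -0.5},
    {"slide": [-0.0016,0.0032,0.063],"spin": 0,"gripper": -0.5},
  ],
)

```text
t: 4.2
tool_pos: [0.6244, 0.3216, 0.1293]
tool_rot: [1.201, 2.903, 0.001]
contact_force: [-0.4, 1.3, -1.0]
opening: 0.0462
grip_force: 41.6
```

```bash
python3 -c "
from h import *
go(.6234,.321,.122,45)
im,f=cap('scene');a=im['frame'][80:230,220:420]
im,f=cap('top');b=im['frame'][100:250,240:440]
save('s3.png',cv2.resize(np.hstack([a,b]),None,fx=2,fy=2,interpolation=2))"
```

```text
slide [ 0.0003 -0.0011  0.0073] spin 0.05348876448371698 q6 -0.42 close dir 45.1 tilt 0.04 tcp [0.6244 0.3216 0.1293] F [-0.4  1.3 -1. ] open 0.0462 t 4.2
```

View pics/s3.png

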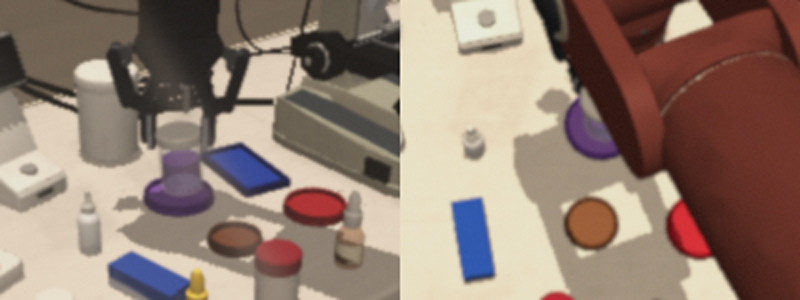

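The jar hangs centred over the purple holder (scene crop (180,180)). Lower slowly.

Emit:
arm_command(
  increments=[
    {"slide": [0,-0.001,0.002],"spin": 0,"gripper": -0.5},
    {"slide": [0,-0.001,0.004],"spin": 0,"gripper": -0.5},
    {"slide": [0,-0.001,0.006],"spin": 0,"gripper": -0.5},
    {"slide": [0,-0.001,0.007],"spin": 0,"gripper": -0.5},
    {"slide": [0,-0.001,0.008],"spin": 0,"gripper": -0.5},
    {"slide": [0,-0.001,0.008],"spin": 0,"gripper": -0.5},
  ],
)

```text
t: 4.8
tool_pos: [0.6237, 0.3207, 0.1222]
tool_rot: [1.201, 2.903, -0.001]
contact_force: [-2.6, -2.0, 5.0]
opening: 0.0463
grip_force: 42.0
```

Emit:
arm_command(
  increments=[
    {"slide": [0,0,0],"spin": 0,"gripper": 0.15},
    {"slide": [0,0,0],"spin": 0,"gripper": 0.3},
    {"slide": [0,0,0],"spin": 0,"gripper": 0.6},
    {"slide": [0,0,0],"spin": 0,"gripper": 0.7},
    {"slide": [0,0,-0.01],"spin": 0,"gripper": 0.8},
    {"slide": [0,0,-0.04],"spin": 0,"gripper": 0.8},
    {"slide": [0,0,-0.08],"spin": 0,"gripper": 0.8},
    {"slide": [0,0,-0.12],"spin": 0,"gripper": 0.8},
  ],
)

```text
t: 5.47
tool_pos: [0.6226, 0.3205, 0.2413]
tool_rot: [-1.2, -2.901, 0.003]
contact_force: [1.5, 0.2, 0.8]
opening: 0.0769
grip_force: 0.0
```

```bash
python3 -c "
from h import *
go(.431,.277,.22,90)"
```

```text
slide [ 0.1048 -0.1661  0.0218] spin -44.94882129854432 q6 -0.42 close dir 45.1 tilt 0.16 tcp [0.6226 0.3205 0.2413] F [1.5 0.2 0.8] open 0.0769 t 5.4667
```

Emit:
arm_command(
  increments=[
    {"slide": [0.015,-0.024,0.0],"spin": 0,"gripper": 0.5},
    {"slide": [0.035,-0.055,0.0],"spin": 0,"gripper": 0.5},
    {"slide": [0.055,-0.087,0.01],"spin": 0,"gripper": 0.5},
    {"slide": [0.075,-0.119,0.015],"spin": 0,"gripper": 0.5},
    {"slide": [0.093,-0.148,0.02],"spin": 0,"gripper": 0.5},
    {"slide": [0.1045,-0.166,0.022],"spin": 0,"gripper": 0.5},
    {"slide": [0.1045,-0.166,0.022],"spin": 0,"gripper": 0.5},
    {"slide": [0.1045,-0.166,0.022],"spin": 0,"gripper": 0.5},
  ],
)

```text
t: 6.13
tool_pos: [0.4317, 0.2772, 0.2196]
tool_rot: [1.2, 2.902, 0.002]
contact_force: [1.1, 0.3, -0.4]
opening: 0.064
grip_force: 0.0
```

```bash
python3 -c "
from h import *
go(.431,.276,.089,45)"
```

```text
slide [-0.0003 -0.0015  0.1306] spin 0.08463071465021699 q6 -0.36 close dir 45.1 tilt 0.1 tcp [0.4317 0.2772 0.2196] F [ 1.1  0.3 -0.4] open 0.064 t 6.1333
```

Emit:
arm_command(
  increments=[
    {"slide": [0,-0.0015,0.03],"spin": 0,"gripper": 0.5},
    {"slide": [0,-0.0015,0.06],"spin": 0,"gripper": 0.5},
    {"slide": [0,-0.0015,0.09],"spin": 0,"gripper": 0.5},
    {"slide": [0,-0.0015,0.115],"spin": 0,"gripper": 0.5},
    {"slide": [0,-0.0015,0.129],"spin": 0,"gripper": 0.5},
    {"slide": [0,-0.0015,0.134],"spin": 0,"gripper": 0.5},
    {"slide": [0,-0.0015,0.134],"spin": 0,"gripper": 0.5},
  ],
)

```text
t: 6.72
tool_pos: [0.4316, 0.276, 0.084]
tool_rot: [-1.201, -2.902, 0.002]
contact_force: [-1.0, -0.3, 0.6]
opening: 0.0639
grip_force: 0.0
```

Emit:
arm_command(
  increments=[
    {"slide": [0,0,0],"spin": 0,"gripper": 0.1},
    {"slide": [0,0,0],"spin": 0,"gripper": -0.2},
    {"slide": [0,0,0],"spin": 0,"gripper": -0.4},
    {"slide": [0,0,0],"spin": 0,"gripper": -0.7},
    {"slide": [0,0,0],"spin": 0,"gripper": -0.7},
    {"slide": [0,0,0],"spin": 0,"gripper": -0.7},
    {"slide": [0,0,0],"spin": 0,"gripper": -0.7},
  ],
  newtons=30,
)

```text
t: 7.3
tool_pos: [0.4324, 0.2766, 0.0868]
tool_rot: [1.2, 2.901, 0.004]
contact_force: [0.0, -0.3, 5.7]
opening: 0.0244
grip_force: 29.7
```

```bash
python3 -c "
from h import *
go(.431,.276,.089,45)
im,f=cap('scene');a=im['frame'][100:260,300:500]
save('s4.png',cv2.resize(a,None,fx=3,fy=3,interpolation=2))"
```

```text
slide [ 0.0006 -0.0014 -0.0022] spin 0.05588776636506054 q6 -0.36 close dir 45.1 tilt 0.21 tcp [0.4324 0.2766 0.0868] F [ 0.  -0.3  5.7] open 0.0244 t 7.3
```

View pics/s4.png

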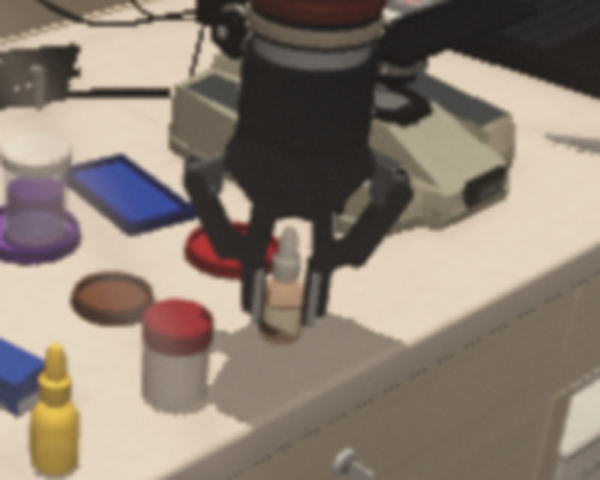

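The oil bottle's brown body is gripped upright at crop (283,300). The stain jar stands in the purple holder at crop (35,225). Lift and carry.

Emit:
arm_command(
  increments=[
    {"slide": [0,0,-0.01],"spin": 0,"gripper": -0.7},
    {"slide": [0,0,-0.03],"spin": 0,"gripper": -0.7},
    {"slide": [0,0,-0.06],"spin": 0,"gripper": -0.7},
    {"slide": [0,0,-0.09],"spin": 0,"gripper": -0.7},
    {"slide": [0,0,-0.1],"spin": 0,"gripper": -0.7},
    {"slide": [0,0,-0.1],"spin": 0,"gripper": -0.7},
  ],
)

```text
t: 7.85
tool_pos: [0.4328, 0.2769, 0.1889]
tool_rot: [1.199, 2.898, 0.008]
contact_force: [0.7, -0.1, -0.1]
opening: 0.0243
grip_force: 29.7
```

```bash
python3 -c "
from h import *
go(.5236,.332,.14,45)"
```

```text
slide [-0.0252  0.1028  0.0497] spin 0.055944101087646914 q6 -0.36 close dir 45.1 tilt 0.42 tcp [0.4328 0.2769 0.1889] F [ 0.7 -0.1 -0.1] open 0.0243 t 7.85
```

Emit:
arm_command(
  increments=[
    {"slide": [-0.006,0.025,0],"spin": 0,"gripper": -0.7},
    {"slide": [-0.012,0.05,0],"spin": 0,"gripper": -0.7},
    {"slide": [-0.019,0.078,0],"spin": 0,"gripper": -0.7},
    {"slide": [-0.024,0.097,0.01],"spin": 0,"gripper": -0.7},
    {"slide": [-0.0252,0.1028,0.03],"spin": 0,"gripper": -0.7},
    {"slide": [-0.0252,0.1028,0.049],"spin": 0,"gripper": -0.7},
    {"slide": [-0.0252,0.1028,0.049],"spin": 0,"gripper": -0.7},
    {"slide": [-0.0252,0.1028,0.049],"spin": 0,"gripper": -0.7},
  ],
)

```text
t: 8.52
tool_pos: [0.5196, 0.3301, 0.1324]
tool_rot: [-1.199, -2.899, 0.008]
contact_force: [-0.3, -0.1, 1.2]
opening: 0.0246
grip_force: 29.7
```

```bash
python3 -c "
from h import *
go(.5236,.332,.092,45)"
```

```text
slide [-0.0016  0.0044  0.0404] spin 0.049658216131192034 q6 -0.34 close dir 45.0 tilt 0.38 tcp [0.5196 0.3301 0.1324] F [-0.3 -0.1  1.2] open 0.0246 t 8.5167
```

Emit:
arm_command(
  increments=[
    {"slide": [-0.001,0.002,0.012],"spin": 0,"gripper": -0.7},
    {"slide": [-0.0016,0.004,0.024],"spin": 0,"gripper": -0.7},
    {"slide": [-0.0016,0.004,0.032],"spin": 0,"gripper": -0.7},
    {"slide": [-0.0016,0.004,0.035],"spin": 0,"gripper": -0.7},
    {"slide": [-0.0016,0.004,0.037],"spin": 0,"gripper": -0.7},
    {"slide": [-0.0016,0.004,0.039],"spin": 0,"gripper": -0.7},
    {"slide": [-0.0016,0.004,0.04],"spin": 0,"gripper": -0.7},
    {"slide": [-0.0016,0.004,0.04],"spin": 0,"gripper": -0.7},
  ],
)

```text
t: 9.18
tool_pos: [0.5257, 0.3328, 0.0962]
tool_rot: [1.201, 2.903, 0.001]
contact_force: [0.5, 0.4, -0.4]
opening: 0.0247
grip_force: 29.7
```

```bash
python3 -c "
from h import *
go(.5236,.332,.091,45)"
```

```text
slide [ 0.0009 -0.002   0.0052] spin 0.0497777881053878 q6 -0.34 close dir 45.0 tilt 0.03 tcp [0.5257 0.3328 0.0962] F [ 0.5  0.4 -0.4] open 0.0247 t 9.1833
```

Emit:
arm_command(
  increments=[
    {"slide": [0,-0.002,0.002],"spin": 0,"gripper": -0.7},
    {"slide": [0,-0.002,0.003],"spin": 0,"gripper": -0.7},
    {"slide": [0,-0.002,0.004],"spin": 0,"gripper": -0.7},
    {"slide": [0,-0.002,0.005],"spin": 0,"gripper": -0.7},
    {"slide": [0,-0.002,0.006],"spin": 0,"gripper": -0.7},
    {"slide": [0,-0.002,0.006],"spin": 0,"gripper": -0.7},
  ],
)

```text
t: 9.68
tool_pos: [0.5245, 0.3314, 0.0918]
tool_rot: [-1.201, -2.903, 0.001]
contact_force: [-5.2, -2.7, 9.3]
opening: 0.0246
grip_force: 30.6
```

Emit:
arm_command(
  increments=[
    {"slide": [0,0,0],"spin": 0,"gripper": -0.35},
    {"slide": [0,0,0],"spin": 0,"gripper": -0.2},
    {"slide": [0,0,0],"spin": 0,"gripper": 0.1},
    {"slide": [0,0,0],"spin": 0,"gripper": 0.3},
    {"slide": [0,0,-0.02],"spin": 0,"gripper": 0.3},
    {"slide": [0,0,-0.05],"spin": 0,"gripper": 0.3},
    {"slide": [0,0,-0.09],"spin": 0,"gripper": 0.3},
    {"slide": [0,0,-0.12],"spin": 0,"gripper": 0.3},
  ],
)

```text
t: 10.35
tool_pos: [0.5243, 0.3314, 0.2119]
tool_rot: [1.201, 2.903, 0.001]
contact_force: [1.4, 1.0, 0.8]
opening: 0.0553
grip_force: 0.0
```

```bash
python3 -c "
from h import *
go(.431,.366,.19,45)"
```

```text
slide [ 0.0904 -0.0414  0.0219] spin 0.052276200799269645 q6 -0.34 close dir 45.1 tilt 0.05 tcp [0.5243 0.3314 0.2119] F [1.4 1.  0.8] open 0.0553 t 10.35
```

Emit:
arm_command(
  increments=[
    {"slide": [0.02,-0.009,0.0],"spin": 0,"gripper": 0.8},
    {"slide": [0.045,-0.02,0.0],"spin": 0,"gripper": 0.8},
    {"slide": [0.07,-0.032,0.01],"spin": 0,"gripper": 0.8},
    {"slide": [0.0905,-0.0415,0.02],"spin": 0,"gripper": 0.8},
    {"slide": [0.0905,-0.0415,0.02],"spin": 0,"gripper": 0.8},
    {"slide": [0.0905,-0.0415,0.02],"spin": 0,"gripper": 0.8},
  ],
)

```text
t: 10.85
tool_pos: [0.4295, 0.3659, 0.1888]
tool_rot: [-1.198, -2.903, 0.002]
contact_force: [-0.3, 0.2, 0.2]
opening: 0.0768
grip_force: 0.0
```

```bash
python3 -c "
from h import *
go(.431,.366,.096,45)
im,f=cap('top');save('t5.png',im['frame'][90:310,180:480])"
```

```text
slide [-0.001   0.0013  0.0928] spin 0.15096347645176422 q6 -0.21 close dir 45.2 tilt 0.1 tcp [0.4295 0.3659 0.1888] F [-0.3  0.2  0.2] open 0.0768 t 10.85
```

View pics/t5.png

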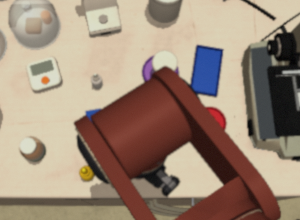

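The arm covers most of the view. The white lid shows in the purple holder at crop (162,65), and the bystanders are unmoved. Descend on the red jar.

Emit:
arm_command(
  increments=[
    {"slide": [-0.001,0.001,0.03],"spin": 0,"gripper": 0.8},
    {"slide": [-0.001,0.001,0.06],"spin": 0,"gripper": 0.8},
    {"slide": [-0.001,0.001,0.085],"spin": 0,"gripper": 0.8},
    {"slide": [-0.001,0.001,0.093],"spin": 0,"gripper": 0.8},
    {"slide": [-0.001,0.001,0.093],"spin": 0,"gripper": 0.5},
    {"slide": [-0.001,0.001,0.093],"spin": 0,"gripper": 0.2},
    {"slide": [-0.001,0.001,0.093],"spin": 0,"gripper": -0.1},
    {"slide": [-0.001,0.001,0.093],"spin": 0,"gripper": -0.5},
  ],
  newtons=35,
)

```text
t: 11.57
tool_pos: [0.4338, 0.3668, 0.0996]
tool_rot: [1.2, 2.9, 0.006]
contact_force: [-0.0, 0.2, 0.3]
opening: 0.0387
grip_force: 35.1
```

Emit:
arm_command(
  increments=[
    {"slide": [0,0,0],"spin": 0,"gripper": -0.5},
    {"slide": [0,0,0],"spin": 0,"gripper": -0.5},
    {"slide": [0,0,0],"spin": 0,"gripper": -0.5},
  ],
)

```text
t: 11.82
tool_pos: [0.4337, 0.3668, 0.0994]
tool_rot: [1.2, 2.9, 0.006]
contact_force: [0.8, -0.1, 6.5]
opening: 0.0388
grip_force: 35.6
```

Emit:
arm_command(
  increments=[
    {"slide": [0,0,-0.01],"spin": 0,"gripper": -0.5},
    {"slide": [0,0,-0.03],"spin": 0,"gripper": -0.5},
    {"slide": [0,0,-0.06],"spin": 0,"gripper": -0.5},
    {"slide": [0,0,-0.09],"spin": 0,"gripper": -0.5},
    {"slide": [0,0,-0.12],"spin": 0,"gripper": -0.5},
    {"slide": [0,0,-0.12],"spin": 0,"gripper": -0.5},
  ],
)

```text
t: 12.32
tool_pos: [0.4346, 0.3677, 0.2252]
tool_rot: [1.198, 2.897, 0.016]
contact_force: [1.2, 1.1, 0.5]
opening: 0.0389
grip_force: 35.3
```

```bash
python3 -c "
from h import *
go(.5202,.2285,.14,45)
im,f=cap('scene');a=im['frame'][80:260,240:440]
save('s6.png',cv2.resize(a,None,fx=3,fy=3,interpolation=2))"
```

```text
slide [-0.1587 -0.0391  0.0851] spin 0.06726249058557698 q6 -0.22 close dir 45.1 tilt 0.71 tcp [0.4346 0.3677 0.2252] F [1.2 1.1 0.5] open 0.0389 t 12.3167
```

View pics/s6.png

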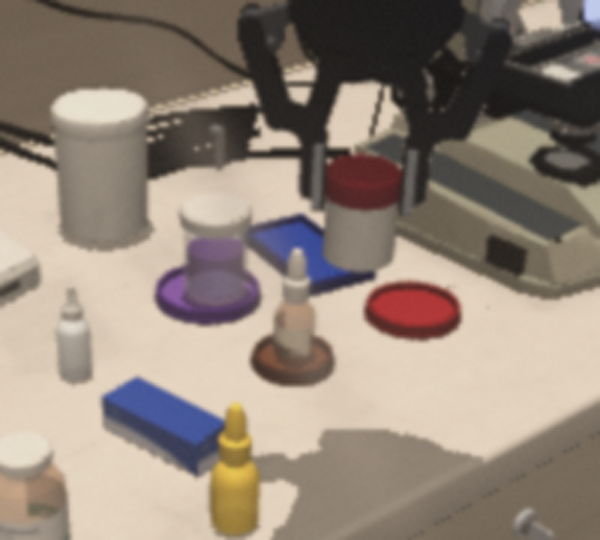

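Stain jar and oil bottle stand upright in their holders, and the red jar is held level. Carry it to the red holder.

Emit:
arm_command(
  increments=[
    {"slide": [-0.03,-0.0075,0],"spin": 0,"gripper": -0.5},
    {"slide": [-0.06,-0.015,0],"spin": 0,"gripper": -0.5},
    {"slide": [-0.09,-0.022,0],"spin": 0,"gripper": -0.5},
    {"slide": [-0.12,-0.03,0],"spin": 0,"gripper": -0.5},
    {"slide": [-0.148,-0.037,0.02],"spin": 0,"gripper": -0.5},
    {"slide": [-0.1587,-0.0391,0.05],"spin": 0,"gripper": -0.5},
    {"slide": [-0.1587,-0.0391,0.075],"spin": 0,"gripper": -0.5},
    {"slide": [-0.1587,-0.0391,0.085],"spin": 0,"gripper": -0.5},
  ],
)

```text
t: 13.03
tool_pos: [0.514, 0.2243, 0.1265]
tool_rot: [-1.201, -2.895, 0.009]
contact_force: [-1.2, -0.1, -1.9]
opening: 0.0389
grip_force: 35.3
```

Emit:
arm_command(
  increments=[
    {"slide": [0,0,0],"spin": 0,"gripper": -0.5},
    {"slide": [0,0,0],"spin": 0,"gripper": -0.5},
  ],
)

```text
t: 13.2
tool_pos: [0.5161, 0.2263, 0.1312]
tool_rot: [-1.199, -2.902, 0.002]
contact_force: [0.1, 1.6, -1.1]
opening: 0.039
grip_force: 35.3
```

```bash
python3 -c "
from h import *
go(.5202,.2285,.104,45)"
```

```text
slide [-0.0014  0.0045  0.0272] spin 0.0851132106843977 q6 -0.51 close dir 45.1 tilt 0.12 tcp [0.5161 0.2263 0.1312] F [ 0.1  1.6 -1.1] open 0.039 t 13.2
```

Emit:
arm_command(
  increments=[
    {"slide": [-0.001,0.003,0.008],"spin": 0,"gripper": -0.5},
    {"slide": [-0.001,0.0035,0.015],"spin": 0,"gripper": -0.5},
    {"slide": [-0.001,0.0035,0.02],"spin": 0,"gripper": -0.5},
    {"slide": [-0.001,0.0035,0.022],"spin": 0,"gripper": -0.5},
    {"slide": [-0.001,0.0035,0.024],"spin": 0,"gripper": -0.5},
    {"slide": [-0.001,0.0035,0.026],"spin": 0,"gripper": -0.5},
    {"slide": [-0.001,0.0035,0.026],"spin": 0,"gripper": -0.5},
  ],
)

```text
t: 13.78
tool_pos: [0.5199, 0.2278, 0.1056]
tool_rot: [-1.201, -2.903, 0.0]
contact_force: [0.1, 0.5, -0.3]
opening: 0.0386
grip_force: 35.3
```

```bash
python3 -c "
from h import *
go(.5202,.2285,.104,45)"
```

```text
slide [0.0002 0.0007 0.0016] spin 0.053928830811756256 q6 -0.5 close dir 45.1 tilt 0.03 tcp [0.5199 0.2278 0.1056] F [ 0.1  0.5 -0.3] open 0.0386 t 13.7833
```

Emit:
arm_command(
  increments=[
    {"slide": [0,0,0.001],"spin": 0,"gripper": -0.5},
    {"slide": [0,0,0.002],"spin": 0,"gripper": -0.5},
    {"slide": [0,0,0.003],"spin": 0,"gripper": -0.5},
    {"slide": [0,0,0.003],"spin": 0,"gripper": -0.5},
  ],
)

```text
t: 14.12
tool_pos: [0.5205, 0.2279, 0.1045]
tool_rot: [1.201, 2.903, -0.0]
contact_force: [-3.3, -1.3, 7.9]
opening: 0.0389
grip_force: 35.8
```

Contact at the expected height; release.

Emit:
arm_command(
  increments=[
    {"slide": [0,0,0],"spin": 0,"gripper": 0},
    {"slide": [0,0,0],"spin": 0,"gripper": 0.15},
    {"slide": [0,0,0],"spin": 0,"gripper": 0.4},
    {"slide": [0,0,0],"spin": 0,"gripper": 0.6},
    {"slide": [0,0,-0.015],"spin": 0,"gripper": 0.6},
    {"slide": [0,0,-0.045],"spin": 0,"gripper": 0.6},
    {"slide": [0,0,-0.085],"spin": 0,"gripper": 0.6},
    {"slide": [0,0,-0.115],"spin": 0,"gripper": 0.6},
  ],
)

```text
t: 14.78
tool_pos: [0.5201, 0.2279, 0.2199]
tool_rot: [1.201, 2.903, 0.001]
contact_force: [0.6, 0.5, 0.4]
opening: 0.0685
grip_force: 0.0
```

```bash
python3 -c "
from h import *
go(.506,.444,.21,100)"
```

```text
slide [0.1627 0.143  0.0099] spin -54.94920287747922 q6 -0.5 close dir 45.1 tilt 0.04 tcp [0.5201 0.2279 0.2199] F [0.6 0.5 0.4] open 0.0685 t 14.7833
```

Emit:
arm_command(
  increments=[
    {"slide": [0.022,0.019,0],"spin": -7,"gripper": 0.4},
    {"slide": [0.045,0.04,0],"spin": -14,"gripper": 0.4},
    {"slide": [0.068,0.06,0],"spin": -21,"gripper": 0.4},
    {"slide": [0.091,0.08,0],"spin": -28,"gripper": 0.4},
    {"slide": [0.114,0.1,0],"spin": -35,"gripper": 0.4},
    {"slide": [0.137,0.12,0],"spin": -42,"gripper": 0.4},
    {"slide": [0.155,0.136,0],"spin": -49,"gripper": 0.4},
    {"slide": [0.1627,0.143,0],"spin": -55,"gripper": 0.4},
  ],
)

```text
t: 15.45
tool_pos: [0.5051, 0.4468, 0.2175]
tool_rot: [0.288, -3.128, -0.001]
contact_force: [0.6, -0.5, 0.2]
opening: 0.06
grip_force: 0.0
```

Emit:
arm_command(
  increments=[
    {"slide": [0,0,0],"spin": 0,"gripper": 0.4},
    {"slide": [0,0,0],"spin": 0,"gripper": 0.4},
  ],
)

```text
t: 15.62
tool_pos: [0.5057, 0.4441, 0.2174]
tool_rot: [0.272, -3.129, 0.001]
contact_force: [0.0, -0.1, -0.0]
opening: 0.06
grip_force: 0.0
```

```bash
python3 -c "
from h import *
go(.506,.444,.080,100)
im,f=cap('scene');a=im['frame'][80:280,220:470]
save('s7.png',cv2.resize(a,None,fx=3,fy=3,interpolation=2))"
```

```text
slide [-4.000e-04 -1.000e-04  1.374e-01] spin -0.051244639287162386 q6 -1.13 close dir 99.9 tilt 0.06 tcp [0.5057 0.4441 0.2174] F [ 0.  -0.1 -0. ] open 0.06 t 15.6167
```

View pics/s7.png

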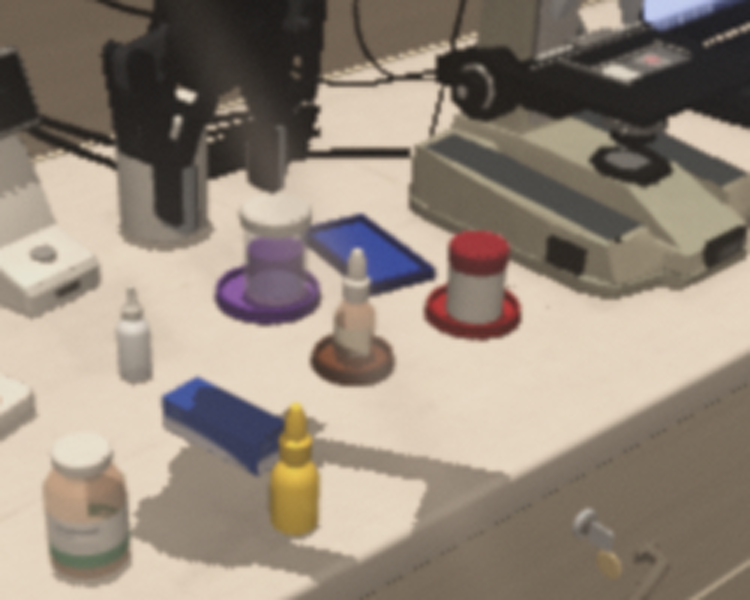

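All three stand upright in their holders: purple at crop (268,290), brown (352,355), red (475,300). Now the carton.

Emit:
arm_command(
  increments=[
    {"slide": [0,0,0.03],"spin": 0,"gripper": 0.4},
    {"slide": [0,0,0.06],"spin": 0,"gripper": 0.4},
    {"slide": [0,0,0.09],"spin": 0,"gripper": 0.4},
    {"slide": [0,0,0.115],"spin": 0,"gripper": 0.4},
    {"slide": [0,0,0.13],"spin": 0,"gripper": 0.4},
    {"slide": [0,0,0.1365],"spin": 0,"gripper": 0.4},
    {"slide": [0,0,0.1365],"spin": 0,"gripper": 0.4},
  ],
)

```text
t: 16.25
tool_pos: [0.5054, 0.4428, 0.0798]
tool_rot: [0.272, -3.127, 0.003]
contact_force: [-0.1, 0.2, 0.4]
opening: 0.0599
grip_force: 0.0
```

Emit:
arm_command(
  increments=[
    {"slide": [0,0,0],"spin": 0,"gripper": 0.1},
    {"slide": [0,0,0],"spin": 0,"gripper": -0.1},
    {"slide": [0,0,0],"spin": 0,"gripper": -0.3},
    {"slide": [0,0,0],"spin": 0,"gripper": -0.6},
    {"slide": [0,0,0],"spin": 0,"gripper": -0.6},
    {"slide": [0,0,0],"spin": 0,"gripper": -0.6},
  ],
  newtons=30,
)

```text
t: 16.75
tool_pos: [0.5072, 0.4449, 0.084]
tool_rot: [-0.275, 3.126, 0.003]
contact_force: [0.6, 1.1, 6.5]
opening: 0.0292
grip_force: 30.4
```

Emit:
arm_command(
  increments=[
    {"slide": [0,0,-0.01],"spin": 0,"gripper": -0.6},
    {"slide": [0,0,-0.03],"spin": 0,"gripper": -0.6},
    {"slide": [0,0,-0.06],"spin": 0,"gripper": -0.6},
    {"slide": [0,0,-0.09],"spin": 0,"gripper": -0.6},
    {"slide": [0,0,-0.12],"spin": 0,"gripper": -0.6},
    {"slide": [0,0,-0.14],"spin": 0,"gripper": -0.6},
    {"slide": [0,0,-0.14],"spin": 0,"gripper": -0.6},
  ],
)

```text
t: 17.33
tool_pos: [0.5079, 0.4456, 0.229]
tool_rot: [-0.275, 3.12, 0.009]
contact_force: [-0.0, 0.9, 1.2]
opening: 0.0292
grip_force: 29.7
```

```bash
python3 -c "
from h import *
go(.626,.230,.22,79.8)
im,f=cap('scene');a=im['frame'][40:240,170:420]
save('s8.png',cv2.resize(a,None,fx=3,fy=3,interpolation=2))"
```

```text
slide [-0.0785 -0.2329  0.0086] spin 20.26160410000287 q6 -1.14 close dir 100.1 tilt 0.63 tcp [0.5079 0.4456 0.229 ] F [-0.   0.9  1.2] open 0.0292 t 17.3333
```

View pics/s8.png

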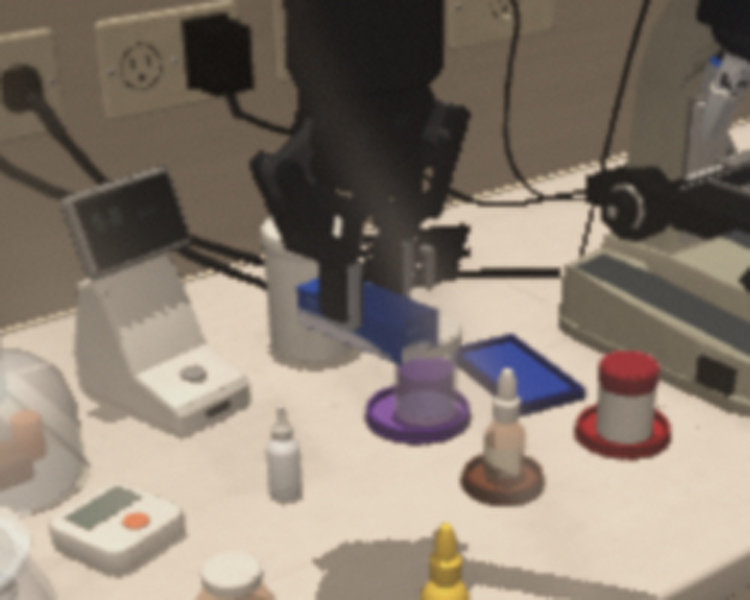

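The carton is held level at crop (370,315). Carry it to the tray.

Emit:
arm_command(
  increments=[
    {"slide": [-0.01,-0.03,0],"spin": 3,"gripper": -0.6},
    {"slide": [-0.02,-0.06,0],"spin": 6,"gripper": -0.6},
    {"slide": [-0.03,-0.09,0],"spin": 9,"gripper": -0.6},
    {"slide": [-0.04,-0.12,0],"spin": 12,"gripper": -0.6},
    {"slide": [-0.05,-0.15,0],"spin": 15,"gripper": -0.6},
    {"slide": [-0.061,-0.18,0],"spin": 18,"gripper": -0.6},
    {"slide": [-0.071,-0.21,0],"spin": 20.2,"gripper": -0.6},
    {"slide": [-0.0785,-0.233,0],"spin": 20.2,"gripper": -0.6},
  ],
)

```text
t: 18.05
tool_pos: [0.6237, 0.2258, 0.219]
tool_rot: [-0.281, -3.126, 0.003]
contact_force: [1.1, -0.4, 0.0]
opening: 0.0295
grip_force: 29.8
```

Emit:
arm_command(
  increments=[
    {"slide": [0,0,0],"spin": 0,"gripper": -0.6},
    {"slide": [0,0,0.02],"spin": 0,"gripper": -0.6},
    {"slide": [0,0,0.05],"spin": 0,"gripper": -0.6},
    {"slide": [0,0,0.08],"spin": 0,"gripper": -0.6},
    {"slide": [0,0,0.09],"spin": 0,"gripper": -0.6},
    {"slide": [0,0,0.09],"spin": 0,"gripper": -0.6},
    {"slide": [0,0,0.09],"spin": 0,"gripper": -0.6},
  ],
)

```text
t: 18.63
tool_pos: [0.6231, 0.2286, 0.1305]
tool_rot: [-0.277, -3.127, 0.001]
contact_force: [0.5, -0.1, 0.1]
opening: 0.0292
grip_force: 29.8
```

```bash
python3 -c "
from h import *
go(.626,.230,.089,79.8)
im,f=cap('scene');a=im['frame'][60:240,240:440]
save('s9.png',cv2.resize(a,None,fx=3,fy=3,interpolation=2))"
```

```text
slide [-0.0027  0.002   0.0414] spin 0.07895037515778824 q6 -1.15 close dir 79.9 tilt 0.14 tcp [0.6231 0.2286 0.1305] F [ 0.5 -0.1  0.1] open 0.0292 t 18.6333
```

View pics/s9.png

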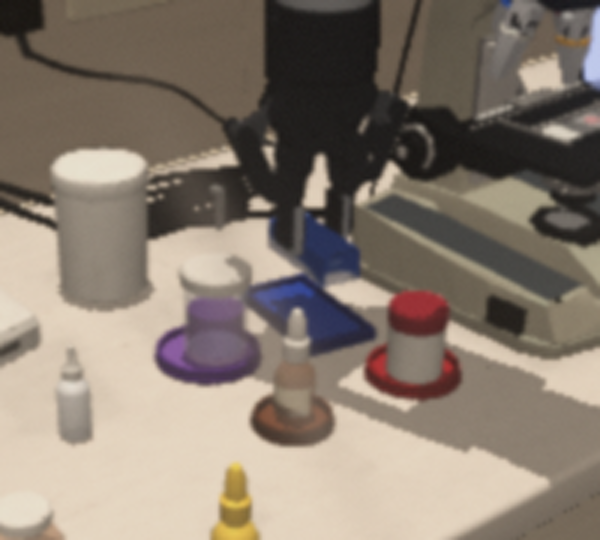

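The carton hangs aligned above the tray (tray at crop (312,312)). Lower it.

Emit:
arm_command(
  increments=[
    {"slide": [-0.002,0.002,0.01],"spin": 0,"gripper": -0.6},
    {"slide": [-0.0025,0.002,0.02],"spin": 0,"gripper": -0.6},
    {"slide": [-0.0025,0.002,0.028],"spin": 0,"gripper": -0.6},
    {"slide": [-0.0025,0.002,0.033],"spin": 0,"gripper": -0.6},
    {"slide": [-0.0025,0.002,0.036],"spin": 0,"gripper": -0.6},
    {"slide": [-0.0025,0.002,0.036],"spin": 0,"gripper": -0.6},
    {"slide": [-0.0025,0.002,0.036],"spin": 0,"gripper": -0.6},
  ],
)

```text
t: 19.27
tool_pos: [0.6266, 0.2298, 0.0951]
tool_rot: [-0.278, -3.129, 0.0]
contact_force: [-1.3, 0.3, -0.1]
opening: 0.0289
grip_force: 29.8
```

```bash
python3 -c "
from h import *
go(.626,.230,.089,79.8)"
```

```text
slide [0.0006 0.0001 0.0061] spin 0.04894068865472434 q6 -1.15 close dir 79.8 tilt 0.03 tcp [0.6266 0.2298 0.0951] F [-1.3  0.3 -0.1] open 0.0289 t 19.2667
```

Emit:
arm_command(
  increments=[
    {"slide": [0,0,0.002],"spin": 0,"gripper": -0.6},
    {"slide": [0,0,0.004],"spin": 0,"gripper": -0.6},
    {"slide": [0,0,0.005],"spin": 0,"gripper": -0.6},
    {"slide": [0,0,0.006],"spin": 0,"gripper": -0.6},
    {"slide": [0,0,0.007],"spin": 0,"gripper": -0.6},
    {"slide": [0,0,0.007],"spin": 0,"gripper": -0.6},
  ],
)

```text
t: 19.77
tool_pos: [0.6269, 0.2299, 0.089]
tool_rot: [0.278, 3.129, 0.0]
contact_force: [-1.9, -0.2, 3.7]
opening: 0.0295
grip_force: 30.2
```

Emit:
arm_command(
  increments=[
    {"slide": [0,0,0],"spin": 0,"gripper": -0.2},
    {"slide": [0,0,0],"spin": 0,"gripper": 0},
    {"slide": [0,0,0],"spin": 0,"gripper": 0.2},
    {"slide": [0,0,0],"spin": 0,"gripper": 0.3},
    {"slide": [0,0,-0.02],"spin": 0,"gripper": 0.3},
    {"slide": [0,0,-0.05],"spin": 0,"gripper": 0.3},
    {"slide": [0,0,-0.09],"spin": 0,"gripper": 0.3},
    {"slide": [0,0,-0.13],"spin": 0,"gripper": 0.3},
  ],
)

```text
t: 20.43
tool_pos: [0.6258, 0.2296, 0.2182]
tool_rot: [-0.278, -3.126, 0.002]
contact_force: [0.3, 0.5, 0.6]
opening: 0.0554
grip_force: 0.0
```

```bash
python3 -c "
from h import *
go(.40,.50,.30,79.8)"
```

```text
slide [ 0.2701  0.2263 -0.0813] spin 0.050087714992443466 q6 -1.15 close dir 79.9 tilt 0.18 tcp [0.6258 0.2296 0.2182] F [0.3 0.5 0.6] open 0.0554 t 20.4333
```

Retreat towards the start so the top camera can see.

Emit:
arm_command(
  increments=[
    {"slide": [0.02,0.017,-0.02],"spin": 0,"gripper": 0.3},
    {"slide": [0.047,0.04,-0.05],"spin": 0,"gripper": 0.3},
    {"slide": [0.074,0.063,-0.08],"spin": 0,"gripper": 0.3},
    {"slide": [0.1,0.085,-0.08],"spin": 0,"gripper": 0.3},
    {"slide": [0.127,0.108,-0.08],"spin": 0,"gripper": 0.3},
    {"slide": [0.155,0.131,-0.08],"spin": 0,"gripper": 0.3},
    {"slide": [0.183,0.155,-0.08],"spin": 0,"gripper": 0.3},
    {"slide": [0.21,0.178,-0.08],"spin": 0,"gripper": 0.3},
  ],
)

```text
t: 21.1
tool_pos: [0.4499, 0.4432, 0.2985]
tool_rot: [0.278, 3.129, 0.001]
contact_force: [0.6, 0.7, 0.1]
opening: 0.0557
grip_force: 0.0
```

Emit:
arm_command(
  increments=[
    {"slide": [0.03,0.02,0],"spin": 0,"gripper": 0.3},
    {"slide": [0.06,0.04,0],"spin": 0,"gripper": 0.3},
    {"slide": [0.09,0.06,0],"spin": 0,"gripper": 0.3},
    {"slide": [0.12,0.08,0],"spin": 0,"gripper": 0.3},
    {"slide": [0.15,0.1,0],"spin": 0,"gripper": 0.3},
    {"slide": [0.17,0.12,0],"spin": 0,"gripper": 0.3},
    {"slide": [0.17,0.12,0],"spin": 0,"gripper": 0.3},
    {"slide": [0.17,0.12,0],"spin": 0,"gripper": 0.3},
  ],
)

```text
t: 21.77
tool_pos: [0.304, 0.5909, 0.298]
tool_rot: [0.274, 3.13, -0.001]
contact_force: [1.6, -0.3, 0.5]
opening: 0.0556
grip_force: 0.0
```

```bash
python3 - <<'E'
from m import *
im,f=cap('top');a=im['frame'][120:280,190:450]
s2=cap('scene')[0]['frame'][80:280,200:460]
save('f.png',np.vstack([cv2.resize(a,(520,320),interpolation=2),cv2.resize(s2,(520,280))[:, :520]])[:600])
go(.3,.5,.3)
def c(n,roi,lo,hi,z):
    k=blobs(im,roi,lo,hi)
    if k: w=world(im,k[0],z);rc=cv2.minAreaRect(w);print(n,np.round(cv2.minEnclosingCircle(w)[0],4),np.round(rc[0],4),np.round(rc[1],4),rc[2])
c('redlid',(370,180,410,225),(165,120,40),(180,255,255),.056)
c('blue',(365,130,408,190),(100,100,20),(130,255,255),.02)
c('stainlid',(320,135,370,190),(20,0,150),(60,60,255),.069)
E
```

```text
slide [-0.0104 -0.0893 -0.0018] spin None q6 -0.41 close dir 79.8 tilt 0.04 tcp [0.3055 0.5897 0.2981] F [-0.5 -0.1 -0.8] open 0.0555 t 21.8667
redlid [0.5114 0.2367] [0.5131 0.2366] [0.0551 0.0483] 89.7341079711914
blue [0.6224 0.2315] [0.6227 0.2317] [0.0503 0.0966] 79.73937225341797
stainlid [0.599  0.3169] [0.6   0.316] [0.0909 0.0987] 89.64472198486328
```

View pics/f.png

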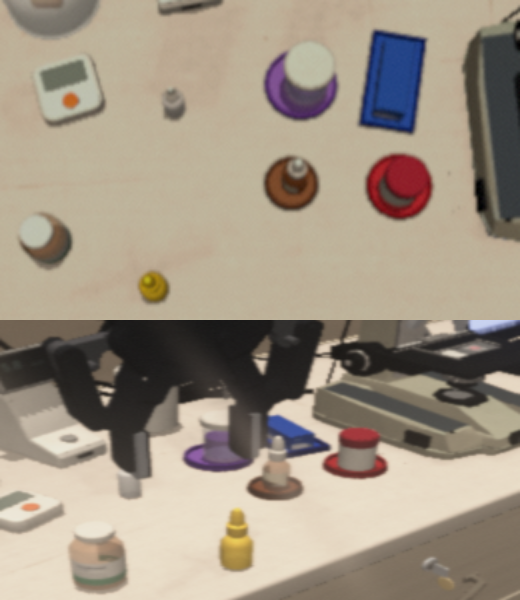

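The final view shows all four in their holders: lid over purple (309,64), cap over brown (297,167), red lid over red (406,176), carton in the tray (392,80). The bystanders have not moved. Check the numbers before handing in.

```bash
python3 - <<'E'
from m import *
im,f=cap('top')
for n,u,v,z,h in [('stain',344.3,151.8,.069,(.6234,.321)),('oil',338.3,203.3,.080,(.5236,.332)),('red',392.8,207.8,.056,(.5202,.2285)),('pill',208.3,235.3,.068,(.467,.559)),('wd',276,166,.062,(.597,.442))]:
    p=onz(im,u,v,z)[:2];print(n,p.round(4),((p-h)*1e3).round(1))
g=im['frame'][:,:,2].astype(int)
for t in np.linspace(-.056,.056,29):
    a=np.radians(-10.2);u,v=proj(im,(.626+t*np.cos(a),.23+t*np.sin(a),.02));print(round(t*1e3),g[int(round(v)),int(round(u))],end='; ')
E
```

```text
stain [0.6218 0.3166] [-1.6 -4.4]
oil [0.5217 0.3299] [-1.9 -2.1]
red [0.5189 0.2295] [-1.3  1. ]
pill [0.467  0.5595] [0.  0.5]
wd [0.597  0.4423] [-0.   0.3]
-56 146; -52 81; -48 108; -44 109; -40 73; -36 62; -32 118; -28 136; -24 137; -20 136; -16 136; -12 137; -8 136; -4 136; 0 135; 4 135; 8 136; 12 135; 16 136; 20 134; 24 135; 28 135; 32 135; 36 135; 40 124; 44 76; 48 136; 52 154; 56 153;
```

```bash
python3 -c "
from station import order
print(order.finish_job())"
```

```text
the job is handed in; nothing more can be done
None
```

I put all four items in the holders of their own colours, left both bystanders where they stood, and handed the job in at about 22 s; no verdict came back. By the final image, the jars and bottle sit within about 5 mm of their holders' centres and the carton roughly 5 mm off its tray's.

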